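# Put the nested terminal cover back on its battery terminal

## Task

Both black terminal covers of the battery in the middle of the bench were pushed one over the other onto the same terminal, leaving its other terminal bare. Pull the upper cover straight up off the lower one, keeping it level and leaving the lower cover fully home, then push it squarely down over the bare terminal until its rim sits on the battery lid all round, and let go. Leave the brush on the lid, the multimeter and the copper links where they lie.

Things in the scene. Friction and masses are not known exactly. Their poses are not given: they have to be found in the camera images.
- battery: Grey battery fixed mid-bench: 167 mm along its x, 350 along its y, flat lid 178 mm above the bench. Origin: centre of its underside; z up. Terminals stand on the lid at x -30, y +130 and y -130 mm in its frame; which one is bare varies. A second such battery with both covers on stands at the right edge and is no part of the job.
- term_bare: Bare terminal fixed on the lid: grey plinth 64 (x) by 40 (y) by 18 mm high; on it a brass pad and bolt head, 30 mm above the lid in all. Origin: centre of the plinth's underside, on the lid; z up, axes parallel to the battery's. Mid long sides (+y, -y) carry the snap tongues told under bare_tongues.
- term_covered: The other terminal, the same as the bare one, hidden under the two nested covers. Origin: centre of its plinth's underside, on the lid; axes parallel to the battery's.
- lower_cover (a joint): How far the lower cover has been pulled up off its terminal (m): 0 fully home, its rim on the lid. It slides up to 30 mm; it sits tight on its terminal (about 20 N to move it) and stays where it is left. The lower cover is the same shape as the upper one.
- lower_top (a point): Centre of the lower cover's flat top, 56 mm above the lid, inside the upper cover, whose shoulder rests on it (upper rim 34.5 mm above the lid at the start). Two sprung tongues on the lower cover grip the inside of the upper one's skirt: pulling it up takes about 7 to 10 N; the grip fades after 10 to 16 mm, and it is clear after 22 mm.
- cover: Upper cover, loose, to be moved: hollow stepped black plastic cap, open below, 70 g, 56 mm high. Skirt (lowest 24 mm): outside 78 (x) by 54 (y) mm, inside 72.4 by 48.4, 21.5 deep up to the shoulder. Crown above it: 70 (x) by 46 (y) mm, upright faces, flat top. Origin: centre of the open rim at the bottom; z up, axes along the battery's at the start. Fits either way round.
- cover_top (a point): Centre of the upper cover's flat top, 56 mm above its rim and 32 mm above its shoulder (the ledge where the crown widens to the skirt, 4 mm on each side).
- brush: Terminal brush, 150 mm long, 20 mm high, lying on the battery lid between the terminals, along its own x; origin under its middle, on the lid. Leave it there.
- multimeter: Orange and black multimeter, 185 by 88 by 46 mm, flat on the bench at the left; origin at the centre of its underside. Leave it.
- links: Two copper link bars, 150 by 25 mm, one on the other (a single piece), on the bench to the right of the robot; origin at the centre of the underside. Leave them.
- bare_tongues (a point): Centre of the bare plinth, 5 mm above the lid, level with its two sprung snap tongues (22 mm wide, 5.8 mm proud of the +y and -y sides at that height, sloping in above to 18.5 mm). They grip a cover's skirt: the cover must be pushed down over them, with 8 to 12 N while its rim is 14 to 7 mm above the lid, then about 5 N, and stays by friction.
Mind the look-alikes: they are no part of the job. Leave any pink or red look-alike of the cover alone.

How it is judged:
By the outcome, as a careful person would: the job done as asked, in the order asked, and still so for the second after the job is handed in, with the robot touching nothing.
It also fails if it takes over 48 s, if anything falls off the work surface, if the arm or the gripper's body presses on something with over 40 N, if the wrist force passes 120 N, or if a joint passes its speed limit or range.

## Robot

A 6-joint arm with a two-finger parallel gripper is mounted at the origin on the work surface. World frame = base frame: x ahead of the robot, y to its left, z up, the work surface at z = 0. Lengths are in m, angles in rad, forces in N, time in s.
With the tool pointing down it reaches from about 0.3 to 0.775 m from the base axis. Payload 14.6 kg.
Tool frame: the origin (TCP) lies midway between the tips of the shut fingers; the grasp point (between the pads) lies 19 mm behind it (ctrl.grip_depth is the distance from the TCP to the grasp point, in m); z points along the fingers, x is the direction in which the jaws open and shut, and the axes are right-handed (so a half turn about z gives the same grasp; the last joint's range is limited). The gripper opens to 94 mm and grips with 3 to 60 N. Pads are 16 mm wide; open, the fingers measure 119 mm over their backs; the gripper's body (75 mm by 177 mm) begins 78 mm behind the grasp point.
Start: joints at [-1.223, 0.3, 1.521, -0, 1.321, -0.067], TCP at [0.222, -0.503, 0.205] pointing down, gripper open.
Joint ranges: [-3.03, 3.03], [-0.79, 2.21], [0.23, 2.52], [-1.04, 4.18], [0, 3.07], [-2.55, 2.55]. Speed limits (rad/s): [2.22, 2.22, 2.57, 3.14, 3.14, 3.14].

## Interface

Orientations are given as [roll, pitch, yaw] about the fixed x, y, z axes, in that order (R = Rz(yaw) Ry(pitch) Rx(roll)).
In Python, from station import ctrl gives the robot as it stands.
- The arm moves only by the tool play_rows, never from a script. Its argument "steps" is a list that holds one entry, the list of rows, each a list of 7 numbers: the shift along the tool's x, y, z in cm, then the turn, a rotation vector about the tool's x, y, z in rad, then the opening, from 0 (shut) to 1 (fully open). In form: [[[x, y, z, ax, ay, az, hand], ...]]. A call has 1 to 20 rows; each row is the pose to reach, as a shift and turn from the pose measured when the call began, along the tool's axes at that moment; what a row does not reach only later rows make up. A row lasts 1/12 s, in which the tool goes at most 41.7 mm and 7.16 degrees, less where a joint would pass 70% of its speed; a pose out of reach is approached as far as the arm can. A call with a gripper value outside its range is refused whole. The fingers move at their own pace and stop on an object; "force" is the grip in N (left out, the last holds). Time passes only in rows, so rows that repeat a pose let the fingers close. It gives the time, the measured TCP pose, the force and the opening at its end, in the units of the state.
- ctrl.get_obs(): the state, without advancing time (a new reading comes with each control period).
- ctrl.camera(name): name is "side" or "top"; returns a dict with "frame" (384x512x3 uint8, blue, green, red), "fovy" (degrees; the focal length in pixels is half the picture's height over the tangent of half this angle, whatever the lens; pixels are square), "cx", "cy" (the principal point, pixels), "D" ([k1, k2, p1, p2, k3] as OpenCV has them; the pictures are not rectified), "world_to_cam" (4x4, takes a point from world to camera coordinates). Camera axes: x right, y up, looking along -z (the intrinsics and any distortion apply to the point x, -y, -z); pixel columns grow to the right and rows downward; lengths in m; the calibration is good to about 2 mm. A picture is of the moment at which its call begins. There is no depth.
- ctrl.hand_in(): hands the job in, once; it reports no verdict.
The state is a dict: "time_s": time; "qpos": joint angles; "joint_vel": joint speeds; "tau": joint torques, N m; "ee_pos": TCP position; "eef_rot": TCP orientation; "force": force on the tool from outside, world axes, zero at the start; "moment": the same for the moment, N m; "grip_width": finger opening in m.
Only numpy, scipy, OpenCV 4.12 (cv2) and the standard library are available. Lean on these libraries where they do the work, as an engineer would, in place of code of your own. Each camera call takes 0.05 s, during which the arm holds its last target. There are 200 camera calls.

## Working session

There is one attempt and no reset: what is moved stays moved. The work goes in short steps, Python scripts to look and compute and a tool call to move; the robot and the scene stay as the last step left them, time stands still between calls to the robot, and variables do not carry over. Pictures are saved under pics/ and viewed, about 8 in all and at most 12, crops included, and the job is handed in when it is done.

Besides the shell and the picture viewer there is one more tool, called after "Call:" as a command line: name --argument value ..., lists and objects as JSON in quotes. play_rows: Moves the arm, as the interface text tells. Its arguments: {"type":"object","properties":{"steps":{"type":"array"},"force":{"type":"number"}},"required":["steps"]}

```bash
mkdir -p pics; ls; cat > h.py <<'E'
import numpy as np, cv2
from station import ctrl
def cam(n):
    c=ctrl.camera(n); f=192/np.tan(np.radians(c["fovy"])/2)
    K=np.array([[f,0,c["cx"]],[0,f,c["cy"]],[0,0,1]]); M=np.diag([1,-1,-1,1.])@np.array(c["world_to_cam"])
    return dict(img=np.array(c["frame"]),K=K,D=np.array(c["D"],float),M=M)
def proj(c,P):
    P=np.atleast_2d(np.array(P,float))
    return cv2.projectPoints(P,cv2.Rodrigues(c["M"][:3,:3])[0],c["M"][:3,3],c["K"],c["D"])[0][:,0]
def ray(c,px):
    u=cv2.undistortPoints(np.array(px,float).reshape(-1,1,2),c["K"],c["D"])[:,0]
    R=c["M"][:3,:3]; o=-R.T@c["M"][:3,3]
    return o,np.c_[u,np.ones(len(u))]@R
def atz(c,px,z):
    o,d=ray(c,px); return o+d*((z-o[2])/d[:,2])[:,None]
def tri(cs,pxs):
    A=np.zeros((3,3));b=np.zeros(3)
    for c,p in zip(cs,pxs):
        o,d=ray(c,[p]);d=d[0]/np.linalg.norm(d[0]);Q=np.eye(3)-np.outer(d,d);A+=Q;b+=Q@o
    return np.linalg.solve(A,b)
E
python3 - <<'E'
from h import *
import pickle
cs={n:cam(n) for n in("top","side")}
pickle.dump(cs,open("c0.pkl","wb"))
for n,c in cs.items():
    cv2.imwrite(f"pics/{n}0.png",cv2.resize(c["img"],(800,600))); print(n,-c["M"][:3,:3].T@c["M"][:3,3],c["K"][0,0])
o=ctrl.get_obs();print({k:np.round(v,3) for k,v in o.items()})
E
```

```text
pics
top [0.3720038  0.04176034 1.54499314] 499.66729164184915
side [0.30711702 1.15990473 0.85590514] 492.69596363132314
{'time_s': np.float64(0.1), 'qpos': array([-1.223,  0.3  ,  1.521, -0.   ,  1.321, -0.067]), 'joint_vel': array([-0.001, -0.001, -0.002,  0.001, -0.001,  0.   ]), 'tau': array([ 1.0000e-03, -5.3265e+01, -3.5329e+01,  7.1000e-02,  2.3000e-02,
       -0.0000e+00]), 'ee_pos': array([ 0.222, -0.503,  0.205]), 'eef_rot': array([-3.142e+00,  1.000e-03, -1.156e+00]), 'force': array([-0.601,  0.503, -0.214]), 'moment': array([-0.02 , -0.012, -0.013]), 'grip_width': np.float64(0.094)}
```

View pics/top0.png

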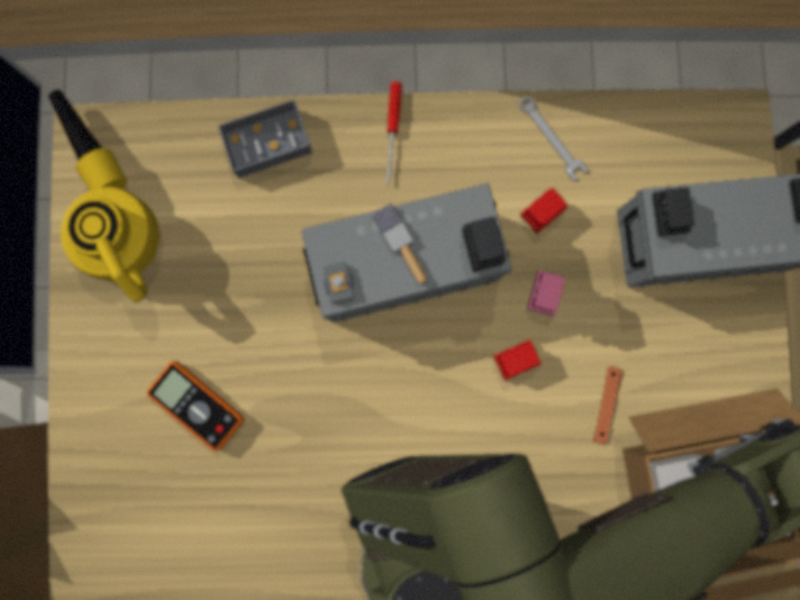

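View pics/side0.png

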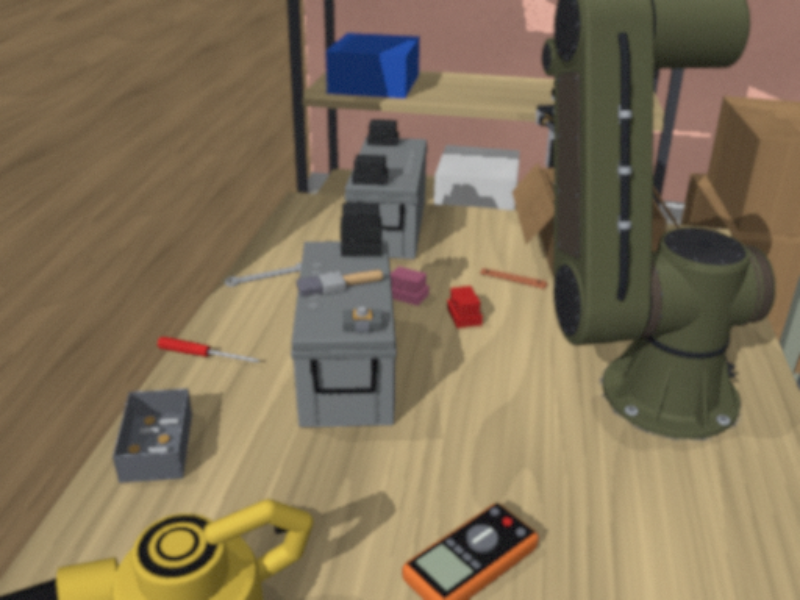

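The top view shows the bare terminal at about (340,280) and the nested covers at about (485,243), with the brush between them. The side view agrees, with the stack at (361,228) and the bare terminal at (365,320). I'll enlarge both.

```bash
python3 - <<'E'
from h import *
import pickle
cs=pickle.load(open("c0.pkl","rb"))
def crop(n,x,y,w,h,s,name):
    im=cv2.resize(cs[n]["img"][y:y+h,x:x+w],None,fx=s,fy=s,interpolation=cv2.INTER_CUBIC)
    im=cv2.convertScaleAbs(im,alpha=1.5)
    for u in range(x-x%10+10,x+w,10): cv2.putText(im,str(u),((u-x)*s,10),0,.33,(0,0,255)); cv2.line(im,((u-x)*s,12),((u-x)*s,18),(0,0,255))
    for v in range(y-y%10+10,y+h,10): cv2.putText(im,str(v),(0,(v-y)*s+4),0,.33,(0,0,255)); cv2.line(im,(24,(v-y)*s),(30,(v-y)*s),(0,0,255))
    cv2.imwrite(name,im)
crop("top",188,112,144,98,5,"pics/topc.png")
crop("side",180,120,80,100,6,"pics/sidec.png")
E
```

```text
(no output)
```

View pics/topc.png

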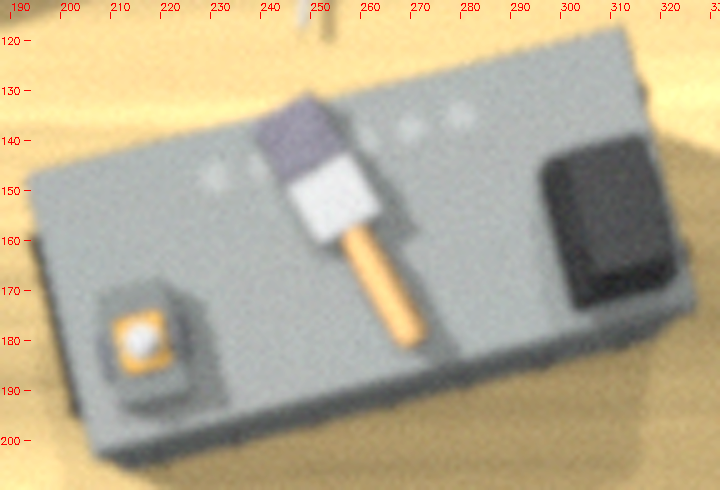

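View pics/sidec.png

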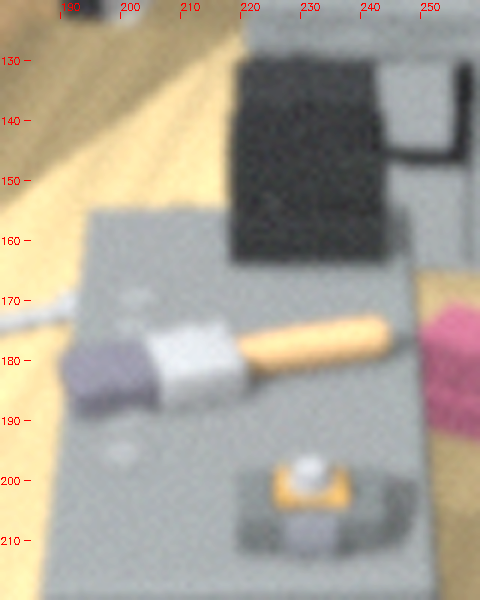

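The top crop shows the bolt at raw (215.6,179.6) and the cover-top corners at about (302,141.6), (316.2,139.2), (322.8,164), (307.2,168.6). The side crop shows the bolt at (231.2,197.1) and the cover top spanning (218.7,129) to (242.9,137). I'll triangulate the key points, fit the battery pose and check the overlay.

```bash
cat > fit.py <<'E'
from h import *
import pickle
from scipy.optimize import least_squares
cs=pickle.load(open("c0.pkl","rb")); T,S=cs["top"],cs["side"]
t=lambda X,Y:(187.6+X/5,111.6+Y/5); s=lambda X,Y:(179.6+X/6,119.6+Y/6)
c=[(-30+a,-130+b,268.5) for a,b in((35,23),(35,-23),(-35,-23),(-35,23))]
# (cam, px, battery-frame mm)
O=[(T,t(28,177),(83.5,175,178)),(T,t(621,28),(83.5,-175,178)),(T,t(97,441),(-83.5,175,178)),(T,t(141,340),(-30,130,208)),
(T,t(570,150),c[0]),(T,t(643,138),c[1]),(T,t(676,262),c[2]),(T,t(598,283),c[3]),
(S,s(310,460),(-30,130,208)),(S,s(235,59),c[1]),(S,s(376,59),c[2]),(S,s(232,103),c[0]),(S,s(382,103),c[3]),(S,s(88,210),(83.5,-175,178))]
def W(p,P):
    P=np.array(P)/1e3; a=p[2]; return np.array([p[0]+P[0]*np.cos(a)-P[1]*np.sin(a),p[1]+P[0]*np.sin(a)+P[1]*np.cos(a),P[2]])
res=lambda p,o=O:np.concatenate([proj(q,W(p,P))[0]-px for q,px,P in o])
r=least_squares(res,[.6,.05,.2],loss="soft_l1",f_scale=1)
p=r.x
E
python3 - <<'E'
from fit import *
print(p,np.degrees(p[2]));print(np.round(res(p).reshape(-1,2),1))
print("tri bolt",tri([T,S],[t(141,340),s(310,460)]),W(p,(-30,130,208)))
for a,b in((4,11),(5,9),(6,10),(7,12)): print("tri ctop",tri([T,S],[O[a][1],O[{4:11,5:9,6:10,7:12}[a]][1]]),W(p,O[a][2]))
print("stack",W(p,(-30,-130,268.5)))
def box(im,q,k,x,y,hx,hy,z0,z1,col):
    P=[W(p,(x+a*hx,y+b*hy,z)) for z in(z0,z1) for a,b in((1,1),(1,-1),(-1,-1),(-1,1))]
    u=proj(q,P); u=np.round(((u+.5-np.array(k[:2]))*k[2])*8).astype(int)
    for i in range(4):
        for A,B in((i,(i+1)%4),(i+4,4+(i+1)%4),(i,i+4)): cv2.line(im,tuple(map(int,u[A])),tuple(map(int,u[B])),col,1,cv2.LINE_AA,3)
ims=[]
for q,k,w,h in((T,(188,112,4),144,130),(S,(180,115,4),76,130)):
    im=cv2.convertScaleAbs(cv2.resize(q["img"][k[1]:k[1]+h,k[0]:k[0]+w],None,fx=k[2],fy=k[2],interpolation=cv2.INTER_CUBIC),alpha=1.5)
    box(im,q,k,0,0,83.5,175,178,178,(0,255,0));box(im,q,k,-30,130,32,20,178,196,(0,0,255))
    box(im,q,k,-30,-130,39,27,212.5,236.5,(0,255,255));box(im,q,k,-30,-130,35,23,236.5,268.5,(255,255,0))
    ims.append(im[:480])
cv2.imwrite("pics/ov.png",np.hstack(ims)[:, :800])
E
```

```text
[0.5956736  0.02517878 0.21902691] 12.549317818238821
[[-2.  -1.3]
 [ 1.3 -1.3]
 [-1.8  4.1]
 [-0.1  0.2]
 [-2.1  0.5]
 [ 0.4 -1.3]
 [ 0.7 -0.2]
 [-0.9 -0.2]
 [ 0.4  0.4]
 [ 0.2 -1.5]
 [ 0.7 -1.7]
 [ 0.4 -2.2]
 [ 0.1 -2.5]
 [-0.2 -2. ]]
tri bolt [0.53889317 0.14512358 0.20878021] [0.53814393 0.1455546  0.208     ]
tri ctop [ 0.62695285 -0.08471323  0.2583389 ] [ 0.62380309 -0.07817852  0.2685    ]
tri ctop [ 0.6328959  -0.12227292  0.26394301] [ 0.63379797 -0.12307955  0.2685    ]
tri ctop [ 0.56658116 -0.13721247  0.26329865] [ 0.56547031 -0.13828914  0.2685    ]
tri ctop [ 0.55637737 -0.09679987  0.25915445] [ 0.55547544 -0.09338811  0.2685    ]
stack [ 0.5946367  -0.10823383  0.2685    ]
```

View pics/ov.png

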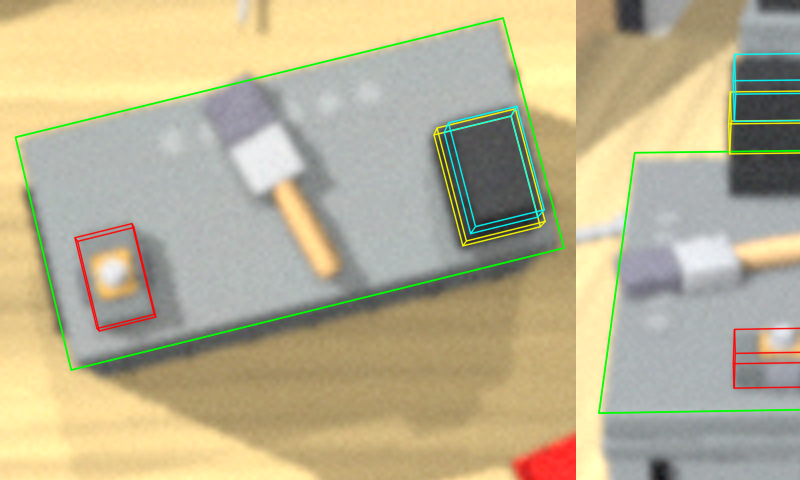

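The overlay fits the bare terminal well, with the bolt within 1 mm. The stack is off by 1–2 px, so I'll refine it with a dark-silhouette fit.

```bash
cat > sil.py <<'E'
from fit import *
def mask(q,boxes,x,y,a,k,w,h,s=4):
    m=np.zeros((h*s,w*s),np.uint8)
    for hx,hy,z0,z1 in boxes:
        P=[(x+i*hx*np.cos(a)-j*hy*np.sin(a),y+i*hx*np.sin(a)+j*hy*np.cos(a),z) for z in(z0,z1) for i in(1,-1) for j in(1,-1)]
        u=np.round(((proj(q,P)+.5-np.array(k))*s-.5)*16).astype(np.int32)
        cv2.fillConvexPoly(m,cv2.convexHull(u),255,cv2.LINE_AA,4)
    return cv2.GaussianBlur(cv2.resize(m,(w,h),interpolation=cv2.INTER_AREA).astype(float)/255,(0,0),1.0)
def fitsil(views,boxes,p0,steps=(.003,.003,.05,.004)):
    # params x,y,yaw,dz ; linear intensity model per view
    from scipy.optimize import minimize
    def cost(v,which=None):
        e=0
        for q,k,w,h in views:
            g=cv2.cvtColor(q["img"],cv2.COLOR_BGR2GRAY)[k[1]:k[1]+h,k[0]:k[0]+w].astype(float)
            d=np.clip((95-g)/60,0,1)
            m=mask(q,[(b[0],b[1],b[2]+v[3]*b[4],b[3]+v[3]*b[5]) for b in boxes],v[0],v[1],v[2],k,w,h)
            e+=((m-d)**2).sum()
        return e
    sx=np.array([p0]+[np.array(p0)+np.eye(4)[i]*steps[i] for i in range(4)])
    r=minimize(cost,p0,method="Nelder-Mead",options=dict(initial_simplex=sx,xatol=1e-5,fatol=1e-3,maxiter=400))
    return r
E
python3 - <<'E'
from sil import *
g=lambda q,x,y:cv2.cvtColor(q["img"],cv2.COLOR_BGR2GRAY)[y,x]
print("lev top crown,left side,lid,shadow,handle side:",g(T,314,152),g(T,300,155),g(T,290,140),g(T,324,174),"side cover,grey",g(S,230,150),g(S,216,170),g(S,246,138))
x0=W(p,(-30,-130,0))
B=[(.039,.027,.178,.202,0,0),(.039,.027,.2125,.2365,1,1),(.035,.023,.2365,.2685,1,1)]
for nm,v in(("both",[(T,(292,132),36,46),(S,(212,124),32,42)]),("top",[(T,(292,132),36,46)]),("side",[(S,(212,124),32,42)])):
    r=fitsil(v,B,[x0[0],x0[1],p[2],0]); print(nm,np.round(r.x,4),r.fun)
print("model",x0)
E
```

```text
lev top crown,left side,lid,shadow,handle side: 57 41 122 70 side cover,grey 41 118 116
both [ 0.5934 -0.1103  0.2256 -0.0084] 87.32362816869508
top [ 0.5958 -0.1107  0.2311 -0.0245] 55.37168686897573
side [ 0.5922 -0.1105  0.1981 -0.0082] 24.67514851127207
model [ 0.5946367  -0.10823383  0.        ]
```

```bash
sed -i 's|(95-g)/60|(86-g)/24|' sil.py; python3 - <<'E'
from sil import *
x0=W(p,(-30,-130,0))
B=[(.039,.027,.178,.202,0,0),(.039,.027,.2125,.2365,1,1),(.035,.023,.2365,.2685,1,1)]
vt=(T,(292,132),31,38); vs=(S,(212,124),31,42)
for nm,v in(("both",[vt,vs]),("top",[vt]),("side",[vs])):
    r=fitsil(v,B,[x0[0],x0[1],p[2],0]); print(nm,np.round(r.x,4),r.fun)
# bottom rim of the lower cover tests side calibration: let everything shift in z
B2=[b[:4]+(1,1) for b in B]; r=fitsil([vt,vs],B2,[x0[0],x0[1],p[2],0]); print("all z",np.round(r.x,4),r.fun)
E
```

```text
both [ 0.5934 -0.1093  0.2061 -0.0051] 23.304844888241192
top [ 0.5951 -0.1097  0.2271 -0.0104] 8.015736527253887
side [ 0.5924 -0.1083  0.1883 -0.0044] 12.732949403245794
all z [ 0.5931 -0.1096  0.22   -0.0022] 32.367748685376064
```

```bash
cat > to.py <<'E'
import sys,numpy as np
from scipy.spatial.transform import Rotation as R
from station import ctrl
def to(pos,yaw):
    o=ctrl.get_obs(); A=R.from_euler("xyz",o["eef_rot"]); G=R.from_euler("xyz",[np.pi,0,yaw])
    return np.round(A.inv().apply(np.array(pos)-o["ee_pos"])*100,2),np.round((A.inv()*G).as_rotvec(),3)
if __name__=="__main__":
    v=list(map(float,sys.argv[1:])); print(*to(v[:3],v[3]))
E
python3 to.py 0.222 -0.503 0.36 -1.352; python3 to.py 0.594 -0.110 0.36 -1.352
```

```text
[-1.000e-02 -5.000e-02 -1.551e+01] [0.    0.001 0.196]
[-20.99 -49.93 -15.48] [0.    0.001 0.196]
```

Call:
play_rows --steps '[[[0,0,-4,0,0,0,1],[0,0,-8,0,0,0,1],[0,0,-12,0,0,0,1],[0,0,-15.5,0,0,0.05,1],[-1.4,-3.3,-15.5,0,0,0.08,1],[-2.8,-6.6,-15.5,0,0,0.11,1],[-4.2,-10,-15.5,0,0,0.14,1],[-5.6,-13.3,-15.5,0,0,0.17,1],[-7,-16.6,-15.5,0,0,0.2,1],[-8.4,-20,-15.5,0,0,0.2,1],[-9.8,-23.3,-15.5,0,0,0.2,1],[-11.2,-26.6,-15.5,0,0,0.2,1],[-12.6,-30,-15.5,0,0,0.2,1],[-14,-33.3,-15.5,0,0,0.2,1],[-15.4,-36.6,-15.5,0,0,0.2,1],[-16.8,-40,-15.5,0,0,0.2,1],[-18.2,-43.3,-15.5,0,0,0.2,1],[-19.6,-46.6,-15.5,0,0,0.2,1],[-21,-49.9,-15.5,0,0,0.199,1],[-21,-49.9,-15.5,0,0,0.199,1]]]'

```text
time_s: 1.77
ee_pos: [0.5962, -0.1056, 0.3585]
eef_rot: [3.14, 0.003, -1.351]
force: [0.8, 0.2, 0.2]
grip_width: 0.0939
```

```bash
python3 to.py 0.594 -0.1095 0.285 -1.355
```

```text
[0.35 0.29 7.35] [0.002 0.003 0.004]
```

Call:
play_rows --steps '[[[0.35,0.3,2,0.002,0.003,0.004,1],[0.35,0.3,4,0.002,0.003,0.004,1],[0.35,0.3,6,0.002,0.003,0.004,1],[0.35,0.3,7.3,0.002,0.003,0.004,1],[0.35,0.3,7.3,0.002,0.003,0.004,1]]]'

```text
time_s: 2.18
ee_pos: [0.5929, -0.1095, 0.2822]
eef_rot: [3.137, 0.002, -1.355]
force: [0.3, -0.3, 0.5]
grip_width: 0.0939
```

```bash
cat > look.py <<'E'
import sys
from h import *
from scipy.spatial.transform import Rotation as R
def look(name,T0,S0,s=6,w=66,h=90,marks=()):
    ims=[]
    o=ctrl.get_obs(); A=R.from_euler("xyz",o["eef_rot"]); tips=[o["ee_pos"]+A.apply([d*o["grip_width"]/2,0,0]) for d in(-1,1)]
    for n,k in(("top",T0),("side",S0)):
        c=cam(n); im=cv2.convertScaleAbs(cv2.resize(c["img"][k[1]:k[1]+h,k[0]:k[0]+w],None,fx=s,fy=s,interpolation=cv2.INTER_CUBIC),alpha=1.7)
        for P,col in[(t,(0,255,0)) for t in tips]+[(m,(0,255,255)) for m in marks]:
            u=((proj(c,P)[0]+.5-np.array(k))*s).astype(int); cv2.circle(im,tuple(map(int,u)),2,col,-1)
        ims.append(im)
    cv2.imwrite(name,np.hstack(ims)); print(np.round(o["ee_pos"],4),np.round(o["eef_rot"],4),o["grip_width"],np.round(o["force"],1))
E
python3 -c "
from look import *
look('pics/l1.png',(275,110),(195,85))"
```

```text
[ 0.5929 -0.1095  0.2822] [ 3.1371e+00  2.1000e-03 -1.3548e+00] 0.09385890887585309 [ 0.3 -0.3  0.5]
```

View pics/l1.png

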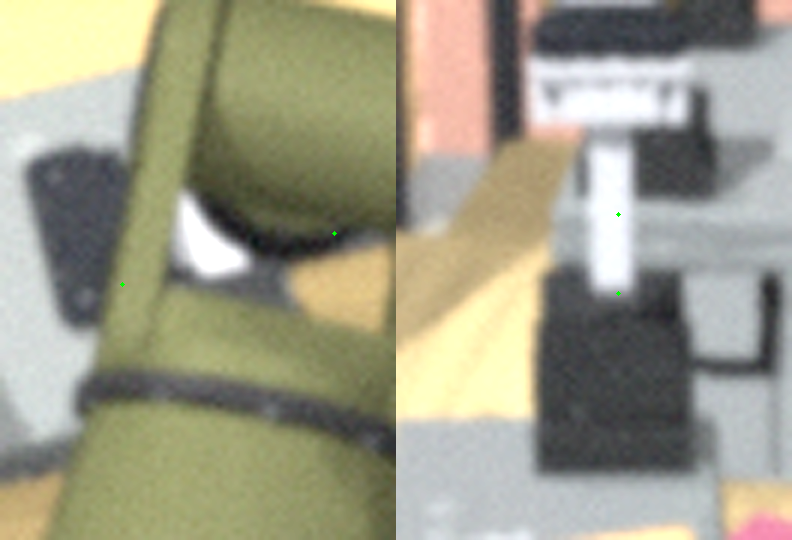

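The side crop shows the near fingertip centred at x≈613 and the crown at 547–682, whose centre is 614. The lateral alignment is therefore within 1 mm, and the heights are within about 1 px. Next I descend and close.

```bash
python3 to.py 0.5935 -0.1097 0.241 -1.355
```

```text
[-0.01  0.03  4.48] [ 0. -0.  0.]
```

Call:
play_rows --steps '[[[0,0.03,1,0,0,0,1],[0,0.03,2,0,0,0,1],[0,0.03,3,0,0,0,1],[0,0.03,4,0,0,0,1],[0,0.03,4.45,0,0,0,1],[0,0.03,4.45,0,0,0,1],[0,0.03,4.45,0,0,0,1],[0,0.03,4.45,0,0,0,0.7],[0,0.03,4.45,0,0,0,0.6]]]' --force 12

```text
time_s: 3.03
ee_pos: [0.5937, -0.1098, 0.2418]
eef_rot: [-3.141, -0.0, -1.355]
force: [-0.6, 0.3, 0.5]
grip_width: 0.0839
```

```bash
python3 to.py 0.5935 -0.1097 0.241 -1.355; python3 -c "
from station import ctrl
o=ctrl.get_obs();print(o['ee_pos'],o['force'],o['grip_width'])"
```

```text
[-0.02  0.02  0.08] [-0.001 -0.     0.   ]
[ 0.5936804  -0.10981966  0.24183102] [-0.59797328  0.29731825  0.48697156] 0.08392646950026517
```

Now I close gently, watching for one-sided contact, and then raise the grip force.

Call:
play_rows --steps '[[[0,0,0,0,0,0,0.55],[0,0,0,0,0,0,0.54],[0,0,0,0,0,0,0.52],[0,0,0,0,0,0,0.5],[0,0,0,0,0,0,0.48],[0,0,0,0,0,0,0.46],[0,0,0,0,0,0,0.45],[0,0,0,0,0,0,0.44],[0,0,0,0,0,0,0.43],[0,0,0,0,0,0,0.42]]]' --force 6

```text
time_s: 3.87
ee_pos: [0.5937, -0.1098, 0.2419]
eef_rot: [-3.141, -0.0, -1.355]
force: [-1.2, 0.6, 0.3]
grip_width: 0.0461
```

Call:
play_rows --steps '[[[0,0,0,0,0,0,0.2],[0,0,0,0,0,0,0.2],[0,0,0,0,0,0,0.2],[0,0,0,0,0,0,0.2],[0,0,0,0,0,0,0.2]]]' --force 35

```text
time_s: 4.28
ee_pos: [0.5937, -0.1098, 0.2419]
eef_rot: [-3.141, -0.0, -1.355]
force: [-0.5, 0.4, 0.9]
grip_width: 0.0457
```

```bash
python3 -c "
from station import ctrl
import numpy as np
o=ctrl.get_obs();print(*[np.round(o[k],4) for k in('time_s','ee_pos','eef_rot','force','moment','grip_width')])"
```

```text
4.2833 [ 0.5937 -0.1098  0.2419] [-3.1408e+00 -4.0000e-04 -1.3547e+00] [-0.5232  0.4083  0.8944] [ 0.0884  0.0501 -0.0102] 0.0457
```

Gripped with no side load, so the jaws are centred. I pull slowly, straight up.

Call:
play_rows --steps '[[[0,0,-0.15,0,0,0,0.2],[0,0,-0.3,0,0,0,0.2],[0,0,-0.45,0,0,0,0.2],[0,0,-0.6,0,0,0,0.2],[0,0,-0.75,0,0,0,0.2],[0,0,-0.9,0,0,0,0.2]]]'

```text
time_s: 4.78
ee_pos: [0.5935, -0.1098, 0.2508]
eef_rot: [-3.141, -0.0, -1.355]
force: [0.1, 0.0, -8.3]
grip_width: 0.0457
```

```bash
python3 to.py 0.5937 -0.1098 0.2819 -1.355
```

```text
[ 0.01 -0.01 -3.11] [-0. -0.  0.]
```

Call:
play_rows --steps '[[[0,0,-0.2,0,0,0,0.2],[0,0,-0.4,0,0,0,0.2],[0,0,-0.6,0,0,0,0.2],[0,0,-0.8,0,0,0,0.2],[0,0,-1.0,0,0,0,0.2],[0,0,-1.2,0,0,0,0.2],[0,0,-1.4,0,0,0,0.2],[0,0,-1.8,0,0,0,0.2],[0,0,-2.4,0,0,0,0.2],[0,0,-3.2,0,0,0,0.2],[0,0,-4.2,0,0,0,0.2],[0,0,-5.5,0,0,0,0.2],[0,0,-6,0,0,0,0.2],[0,0,-6,0,0,0,0.2]]]'

```text
time_s: 5.95
ee_pos: [0.5939, -0.1099, 0.3126]
eef_rot: [-3.139, -0.001, -1.355]
force: [-0.2, -0.1, -0.2]
grip_width: 0.0459
```

```bash
python3 to.py 0.5382 0.1455 0.312 -1.355; python3 -c "
from look import *
look('pics/l2.png',(275,110),(195,85))"
```

```text
[-26.14  -0.03   0.03] [-0.003 -0.001  0.   ]
[ 0.5939 -0.1099  0.3126] [-3.1390e+00 -1.4000e-03 -1.3548e+00] 0.04593970475595255 [-0.2 -0.1 -0.2]
```

View pics/l2.png

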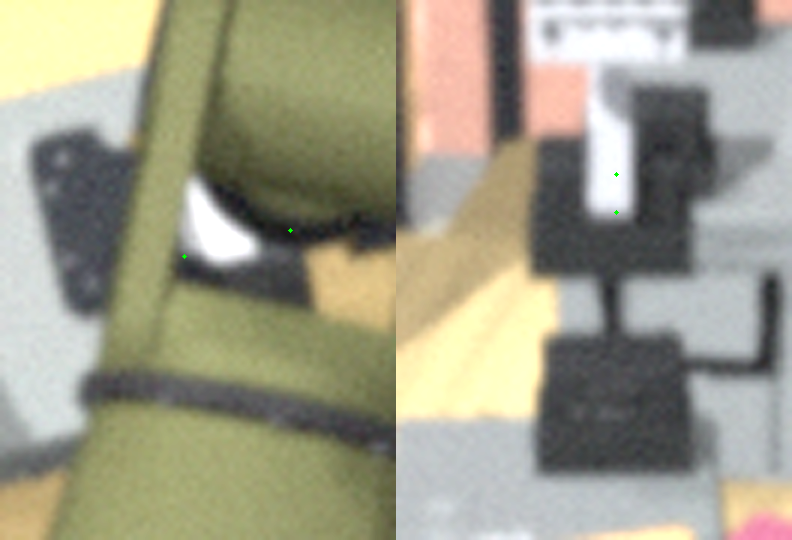

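The upper cover is off and level in the jaws, with its skirt bottom flat at y≈272. The lower cover stays home, its rim still at y≈470. I carry it over the bare terminal.

Call:
play_rows --steps '[[[-0.7,0,0,0,0,0,0.2],[-2,0,0,-0.001,0,0,0.2],[-4,0,0,-0.002,-0.001,0,0.2],[-6,0,0,-0.002,-0.001,0,0.2],[-8,0,0,-0.002,-0.001,0,0.2],[-10,0,0,-0.002,-0.001,0,0.2],[-12,0,0,-0.002,-0.001,0,0.2],[-14,0,0,-0.002,-0.001,0,0.2],[-16,0,0,-0.002,-0.001,0,0.2],[-18,0,0,-0.002,-0.001,0,0.2],[-20,0,0,-0.002,-0.001,0,0.2],[-22,0,0,-0.002,-0.001,0,0.2],[-24,0,0,-0.002,-0.001,0,0.2],[-25.5,0,0,-0.002,-0.001,0,0.2],[-26.1,0,0,-0.002,-0.001,0,0.2],[-26.1,0,0,-0.002,-0.001,0,0.2],[-26.1,0,0,-0.002,-0.001,0,0.2]]]'

```text
time_s: 7.47
ee_pos: [0.5373, 0.1452, 0.3104]
eef_rot: [3.139, 0.001, -1.354]
force: [-0.6, 0.2, -0.6]
grip_width: 0.0459
```

```bash
python3 to.py 0.5382 0.1450 0.247 -1.355; python3 -c "
from look import *
look('pics/l3.png',(190,130),(200,135),marks=[(.538,.1453,.208)])"
```

```text
[ 0.05 -0.1   6.34] [0.002 0.001 0.001]
[0.5373 0.1452 0.3104] [ 3.1392e+00  8.0000e-04 -1.3542e+00] 0.04592809809060765 [-0.6  0.2 -0.6]
```

View pics/l3.png

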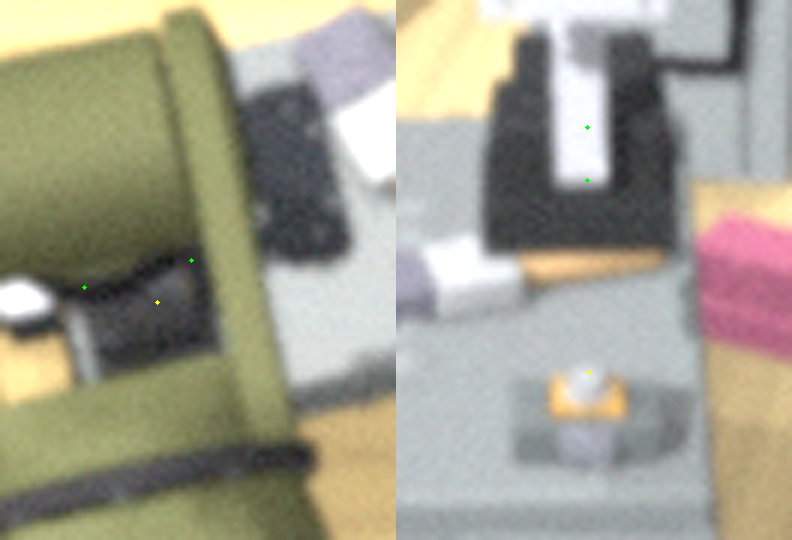

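The side crop shows the held skirt centred at x≈580, in line with the finger at 580. The bolt is at 587, where about 2 px further right than the finger was predicted, so the bolt is 1–2 mm nearer the robot in x. I shift x to 0.537 and descend to just above the bolt.

Call:
play_rows --steps '[[[0.04,0,1,0.002,0.001,0,0.2],[0.04,0.02,2,0.002,0.001,0,0.2],[0.04,0.02,3,0.002,0.001,0,0.2],[0.04,0.02,4,0.002,0.001,0,0.2],[0.04,0.02,5,0.002,0.001,0,0.2],[0.04,0.02,6,0.002,0.001,0,0.2],[0.04,0.02,6.55,0.002,0.001,0,0.2],[0.04,0.02,6.55,0.002,0.001,0,0.2],[0.04,0.02,6.55,0.002,0.001,0,0.2]]]'

```text
time_s: 8.32
ee_pos: [0.5374, 0.1442, 0.2449]
eef_rot: [3.141, -0.0, -1.355]
force: [-0.1, -0.3, -0.9]
grip_width: 0.0458
```

```bash
python3 to.py 0.537 0.1450 0.2075 -1.355; python3 -c "
from look import *
look('pics/l4.png',(190,130),(200,135),marks=[(.537,.145,.208)])"
```

```text
[-0.09  0.02  3.74] [ 0. -0. -0.]
[0.5374 0.1442 0.2449] [ 3.1413e+00 -2.0000e-04 -1.3554e+00] 0.04582202750541001 [-0.1 -0.3 -0.9]
```

View pics/l4.png

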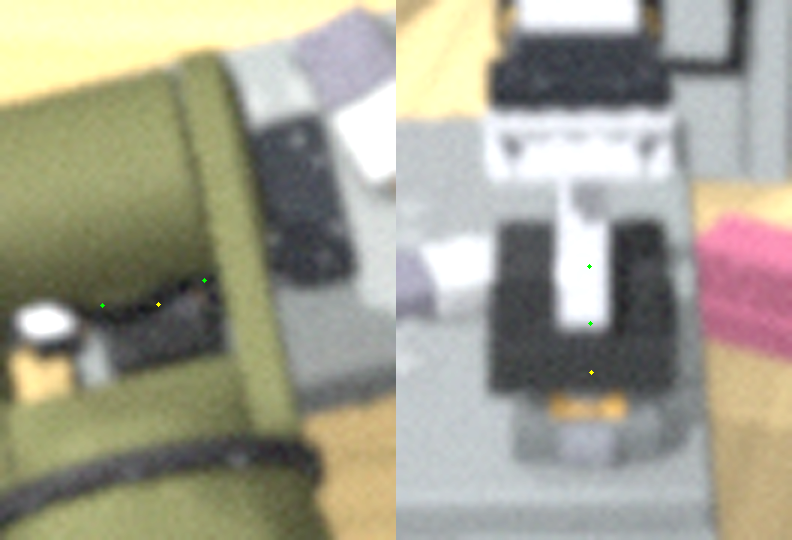

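The side crop shows the skirt at 489–674 (centre 581.5) and the bolt and brass pad at about 588. The cover therefore needs about 1.8 mm more toward -x. I'll correct this while lowering.

```bash
python3 to.py 0.5357 0.1448 0.2245 -1.355
```

```text
[-0.1   0.17  2.1 ] [-0.001 -0.    -0.   ]
```

Call:
play_rows --steps '[[[-0.1,0.17,0,0,0,0,0.2],[-0.1,0.17,0.1,0,0,0,0.2],[-0.1,0.17,0.5,0,0,0,0.2],[-0.1,0.17,0.9,0,0,0,0.2],[-0.1,0.17,1.3,0,0,0,0.2],[-0.1,0.17,1.7,0,0,0,0.2],[-0.1,0.17,2.0,0,0,0,0.2],[-0.1,0.17,2.1,0,0,0,0.2],[-0.1,0.17,2.1,0,0,0,0.2]]]' --force 40

```text
time_s: 9.17
ee_pos: [0.5356, 0.1448, 0.2242]
eef_rot: [-3.141, -0.0, -1.355]
force: [0.4, -0.2, -0.9]
grip_width: 0.0455
```

Call:
play_rows --steps '[[[0,0,0.1,0,0,0,0.2],[0,0,0.2,0,0,0,0.2],[0,0,0.3,0,0,0,0.2],[0,0,0.4,0,0,0,0.2],[0,0,0.4,0,0,0,0.2]]]'

```text
time_s: 9.58
ee_pos: [0.5358, 0.1446, 0.2203]
eef_rot: [-3.141, -0.001, -1.355]
force: [0.8, -1.9, 0.7]
grip_width: 0.0455
```

```bash
python3 -c "
from station import ctrl
import numpy as np
o=ctrl.get_obs();print(*[np.round(o[k],4) for k in('time_s','ee_pos','eef_rot','force','moment','grip_width')])"
```

```text
9.5833 [0.5358 0.1446 0.2203] [-3.1409e+00 -7.0000e-04 -1.3555e+00] [ 0.7917 -1.9385  0.7252] [-0.5058 -0.1458  0.0414] 0.0455
```

A side force of -1.9 N in y says the -y tongue touched first, so the cover sits about 1.5 mm too far toward +y. I shift it back and continue.

Call:
play_rows --steps '[[[0.05,0,0,0,0,0,0.2],[0.1,0,0,0,0,0,0.2],[0.15,0,0,0,0,0,0.2],[0.15,0,0,0,0,0,0.2],[0.15,0,0.1,0,0,0,0.2],[0.15,0,0.1,0,0,0,0.2]]]'

```text
time_s: 10.08
ee_pos: [0.5362, 0.1434, 0.2194]
eef_rot: [-3.14, -0.0, -1.355]
force: [-1.0, 2.8, 2.5]
grip_width: 0.0454
```

```bash
python3 -c "
from station import ctrl
import numpy as np
o=ctrl.get_obs();print(*[np.round(o[k],4) for k in('time_s','ee_pos','eef_rot','force','moment','grip_width')])"
```

```text
10.0833 [0.5362 0.1434 0.2194] [-3.1405e+00 -1.0000e-04 -1.3554e+00] [-1.0292  2.8099  2.4723] [0.7652 0.162  0.0129] 0.0454
```

The force reversed, so the centre is about 0.7 mm back. I centre it and push down.

Call:
play_rows --steps '[[[-0.07,0,0,0,0,0,0.2],[-0.07,0,0.05,0,0,0,0.2],[-0.07,0,0.15,0,0,0,0.2],[-0.07,0,0.25,0,0,0,0.2],[-0.07,0,0.35,0,0,0,0.2],[-0.07,0,0.35,0,0,0,0.2]]]'

```text
time_s: 10.58
ee_pos: [0.5364, 0.144, 0.2167]
eef_rot: [-3.139, -0.001, -1.355]
force: [-0.9, 0.3, 6.1]
grip_width: 0.0458
```

```bash
python3 -c "
from station import ctrl
import numpy as np
o=ctrl.get_obs();print(*[np.round(o[k],4) for k in('time_s','ee_pos','eef_rot','force','moment','grip_width')])"
```

```text
10.5833 [0.5364 0.144  0.2167] [-3.1388e+00 -5.0000e-04 -1.3554e+00] [-0.8593  0.327   6.1137] [ 0.032   0.0245 -0.008 ] 0.0458
```

Call:
play_rows --steps '[[[0,0,0.1,-0.002,0,0,0.2],[0,0,0.2,-0.002,0,0,0.2],[0,0,0.3,-0.002,0,0,0.2],[0,0,0.4,-0.002,0,0,0.2],[0,0,0.5,-0.002,0,0,0.2],[0,0,0.6,-0.002,0,0,0.2],[0,0,0.65,-0.002,0,0,0.2],[0,0,0.65,-0.002,0,0,0.2]]]'

```text
time_s: 11.25
ee_pos: [0.5366, 0.144, 0.2103]
eef_rot: [-3.14, -0.001, -1.355]
force: [2.2, -0.4, 3.7]
grip_width: 0.0459
```

```bash
python3 -c "
from station import ctrl
import numpy as np
o=ctrl.get_obs();print(*[np.round(o[k],4) for k in('time_s','ee_pos','eef_rot','force','moment','grip_width')])"
```

```text
11.25 [0.5366 0.144  0.2103] [-3.1401e+00 -6.0000e-04 -1.3554e+00] [ 2.1813 -0.3717  3.7079] [ 0.1038 -0.2746  0.0729] 0.0459
```

Call:
play_rows --steps '[[[0,0,0.05,-0.001,0,0,0.2],[0,0,0.1,-0.001,0,0,0.2],[0,0,0.15,-0.001,0,0,0.2],[0,0,0.2,-0.001,0,0,0.2],[0,0,0.25,-0.001,0,0,0.2],[0,0,0.25,-0.001,0,0,0.2]]]'

```text
time_s: 11.75
ee_pos: [0.5366, 0.144, 0.2077]
eef_rot: [-3.141, -0.001, -1.355]
force: [0.8, 0.3, 3.9]
grip_width: 0.0457
```

```bash
python3 -c "
from station import ctrl
import numpy as np
o=ctrl.get_obs();print(*[np.round(o[k],4) for k in('time_s','ee_pos','eef_rot','force','moment','grip_width')])"
```

```text
11.75 [0.5366 0.144  0.2077] [-3.1413e+00 -7.0000e-04 -1.3554e+00] [0.7884 0.3255 3.929 ] [ 0.0749 -0.1404  0.0682] 0.0457
```

Call:
play_rows --steps '[[[0,0,0.05,0,0,0,0.2],[0,0,0.1,0,0,0,0.2],[0,0,0.1,0,0,0,0.2]]]'

```text
time_s: 12.0
ee_pos: [0.5366, 0.144, 0.2073]
eef_rot: [-3.141, -0.001, -1.355]
force: [-3.2, -0.4, 10.4]
grip_width: 0.0457
```

Call:
play_rows --steps '[[[0,0,0.05,0,0,0,0.2],[0,0,0.1,0,0,0,0.2],[0,0,0.1,0,0,0,0.2]]]'

```text
time_s: 12.25
ee_pos: [0.5367, 0.144, 0.2073]
eef_rot: [-3.14, -0.001, -1.355]
force: [-3.1, -1.0, 12.8]
grip_width: 0.0457
```

Contact is at TCP z 0.2073, which matches the expected 0.2074. One firmer press, then release.

Call:
play_rows --steps '[[[0,0,0.1,0,0,0,0.2],[0,0,0.2,0,0,0,0.2],[0,0,0.2,0,0,0,0.2],[0,0,0.2,0,0,0,0.2]]]'

```text
time_s: 12.58
ee_pos: [0.5367, 0.144, 0.2073]
eef_rot: [-3.138, -0.001, -1.355]
force: [-7.6, -1.5, 21.6]
grip_width: 0.0457
```

```bash
python3 -c "
from station import ctrl
import numpy as np
o=ctrl.get_obs();print(*[np.round(o[k],4) for k in('time_s','ee_pos','eef_rot','force','moment','grip_width')])"
```

```text
12.5833 [0.5367 0.144  0.2073] [-3.1382e+00 -8.0000e-04 -1.3554e+00] [-7.578  -1.4903 21.5723] [-0.2726  1.5885  0.0662] 0.0457
```

Call:
play_rows --steps '[[[0,0,0.05,0,0,0,0.2],[0,0,0,-0.002,0,0,0.2],[0,0,0,-0.002,0,0,0.5],[0,0,0,-0.002,0,0,0.6],[0,0,0,-0.002,0,0,0.8],[0,0,0,-0.002,0,0,0.8],[0,0,0,-0.002,0,0,0.8],[0,0,0,-0.002,0,0,0.8],[0,0,-1,-0.002,0,0,0.8],[0,0,-3,-0.002,0,0,0.8],[0,0,-6,-0.002,0,0,0.8],[0,0,-9,-0.002,0,0,0.8],[0,0,-12,-0.002,0,0,0.8],[0,0,-15,-0.002,0,0,0.8],[0,0,-15,-0.002,0,0,0.8]]]'

```text
time_s: 13.83
ee_pos: [0.5369, 0.1442, 0.3642]
eef_rot: [-3.131, -0.001, -1.355]
force: [0.1, -0.5, 0.2]
grip_width: 0.075
```

```bash
python3 to.py 0.35 -0.3 0.36 -1.355
```

```text
[39.39 27.75  0.17] [-0.011 -0.001 -0.   ]
```

Call:
play_rows --steps '[[[2,1.4,0,-0.01,0,0,0.8],[4,2.8,0,-0.01,0,0,0.8],[7,4.9,0,-0.01,0,0,0.8],[10,7,0,-0.01,0,0,0.8],[13,9.1,0,-0.01,0,0,0.8],[16,11.2,0,-0.01,0,0,0.8],[19,13.4,0,-0.01,0,0,0.8],[22,15.5,0,-0.01,0,0,0.8],[25,17.6,0,-0.01,0,0,0.8],[28,19.7,0,-0.01,0,0,0.8],[31,21.8,0,-0.01,0,0,0.8],[34,23.9,0,-0.01,0,0,0.8],[37,26,0,-0.01,0,0,0.8],[39.4,27.7,0,-0.01,0,0,0.8],[39.4,27.7,0,-0.01,0,0,0.8],[39.4,27.7,0,-0.01,0,0,0.8]]]'

```text
time_s: 15.17
ee_pos: [0.3499, -0.3007, 0.3617]
eef_rot: [-3.141, -0.001, -1.358]
force: [-1.2, 0.5, 0.4]
grip_width: 0.075
```

```bash
python3 - <<'E'
from h import *
ims=[]
for n,k,w,h in(("top",(186,110),146,110),("side",(175,115),90,110)):
    c=cam(n);ims.append(cv2.convertScaleAbs(cv2.resize(c["img"][k[1]:k[1]+h,k[0]:k[0]+w],None,fx=3.3,fy=3.3,interpolation=cv2.INTER_CUBIC),alpha=1.7))
    # silhouettes: seated model IoU via sil
    globals()[n]=c
cv2.imwrite("pics/end.png",np.hstack(ims))
from sil import fitsil
B=[(.039,.027,.178,.202,1,1),(.035,.023,.202,.234,1,1)]
r=fitsil([(side,(212,178),42,45)],B,[.537,.144,.216,0]);print("placed side fit",np.round(r.x,4),r.fun)
r=fitsil([(side,(212,124),31,42)],B,[.5935,-.1098,.216,0]);print("lower side fit",np.round(r.x,4),r.fun)
E
```

```text
placed side fit [ 0.5375  0.1455  0.2322 -0.0024] 38.17120624010069
lower side fit [ 0.5926 -0.1076  0.2115 -0.0008] 60.193137523008495
```

View pics/end.png

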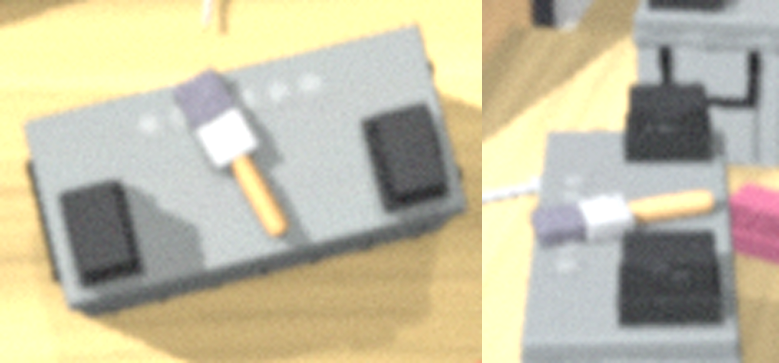

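Both covers stand on the lid, level and aligned: the placed one at about (101,230) and the lower one at about (405,155) in the top view. The side fits put both rims on the lid within the measuring error, and the brush has not moved. I hand in.

```bash
python3 -c "
from station import ctrl
print(ctrl.hand_in())"
```

```text
the job is handed in; nothing more can be done
None
```

I pulled the upper cover straight up off the lower one, carried it level over the brush, and pushed it down over the bare terminal. Then I let go, backed the arm away and handed in at about 15 s of the 48 s allowed.

- **Pull:** the force read 8.3 N partway up, well under the roughly 20 N needed to move the lower cover. In the side view the lower cover's rim did not shift.
- **Push:** I re-centred the cover by the side force when one tongue touched first. It bottomed out with the tool at z 0.2073 m, against 0.2074 m worked out from the grasp height. A last press reached about 22 N.
- **Last checks:** after release, both covers look level and aligned on the lid, and the brush has not moved. I did not re-check the multimeter and the copper links in a final picture; the arm passed well above them.
- **Disagreements:**
  - The final side-view fits put the rims 2.4 mm (placed cover) and 0.8 mm (lower cover) below the lid, which cannot be. I take that as calibration and fit error.
  - The first fit put the stack about 5 mm lower than the task text, but the contact height agreed with the text.
  - The last press showed about 7.6 N of sideways force in x. It was gone after release.

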